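# Third hand at the screwing jig

### The job

Lay the pale oak T-bracket flat and square in the channel of the plywood screwing jig without dropping it in, then press its end against the spring-backed fence until the black pointers stand in the green part of the scale (about 12 N), never ramming the fence to the end of its travel. Finish while still holding it there with that steady push, so that a colleague can drive the screws. Leave the dark walnut bracket and everything else on the bench where it is.

Things in the scene. Friction and masses are not known exactly. Their poses are not given: they have to be found in the camera images.
- oak_center (a point): centre (25 mm above the underside) of the loose pale oak T-bracket, an upside-down T: base flange 110 x 44 x 16 mm high, on it along the middle a rib 110 x 24 mm wide, 34 mm high; 50 mm high in all, 0.09 to 0.18 kg, two dark dots on top, same both ways round. x along its length, y across, z up. It starts flat on the bench; take it by the rib
- oak: the same bracket, origin at the centre of its underside
- walnut_center (a point): centre, half-way up, of the dark walnut T-bracket, same shape and size; to be left alone
- pocket (a point): point on the floor of the jig's channel, 12 mm above the bench, on its centre line. x runs along the channel towards the fence, y across, z up. The channel is 50 mm wide between two wooden cheeks 10 mm high that reach from x = -65 to +70 mm; its near end is open. The free fence face is at x = +75 mm, so a bracket centred on this point has its end 20 mm short of it
- fence_face (a point): middle of the fence's front face (moves with the fence), 22 mm above the channel floor; x points in the pushing direction, into the fence. The fence is a dark bar 120 mm wide with a 100 mm wide pale face panel; its top is 46 mm above the channel floor
- fence: the fence with its pale face panel, against which the bracket is pressed; origin under its front face at bench height
- fence_push (a joint): how far the spring-backed fence is pushed back along the jig's x, m: 0 = free, stop at 0.030. Spring 0.8 N per mm, no preload, no catch: it pushes back once let go. Black pointers at its ends read on a scale: white up to 0.010, green 0.010 to 0.020 (8 to 16 N), red above
- jig: the jig, a plywood board 270 x 180 x 12 mm fixed to the bench; origin under its middle, axes as pocket, which lies at x = -45, z = 12 mm
- comb: standing rack of four oak slats, 120 x 50 mm, 162 mm high, origin at the underside; a bystander
- dish: turned wooden dish, 150 mm across, 35 mm high, origin at the underside; a bystander
- screwdriver: orange screwdriver lying on the bench; a bystander
- sanding_block: cork sanding block 110 x 65 x 35 mm, origin at the underside; a bystander
- screw_jar: amber jar of screws, 64 mm across, 75 mm high, origin at the underside; a bystander
- glue: white glue bottle with red cap, 60 mm across, 170 mm high, origin at the underside; a bystander
Not all that is in view belongs to the job. What is shaped like the oak but blue or pink is not meant.

How it is judged:
On the way, in this order (a step that is already met when the one before it is completed fails the run):
1. the oak bracket lies flat and square in the jig's channel (z of oak_center in the frame of pocket between 0.021 and 0.0285 m and y of oak_center in the frame of pocket between -0.006 and 0.006 m and x of oak_center in the frame of pocket between -0.045 and 0.052 m and angle between oak_center's own z axis and vertical below 0.05 rad and angle between the x axis of oak_center and the x axis of pocket, either way round below 0.07 rad), for 0.1 s.
2. it is pressed against the fence, pointers in the green, steady (all of step 1 and value of joint fence_push between 0.009 and 0.021 m and contact force between oak and fence between 6.5 and 18 N and velocity of joint fence_push between -0.01 and 0.01 m/s and contact force between any of the fingers, the arm and oak above 3 N), for 0.8 s.
At the end, for the whole second after the job is handed in: The oak bracket lies in the channel (flat within 0.05 rad and about 3.5 mm, square within 0.07 rad, within 6 mm of the centre line) with its end against the fence, and the robot holds the fence pushed back 9 to 21 mm, with 6.5 to 18 N between bracket and fence, steady (all of step 2); the arm keeps its last pose, push and grip.
It fails at once if the fence is rammed to the end of its travel (beyond 27 mm) (value of joint fence_push above 0.027 m).
It fails at once if the bracket is dropped or banged into the jig (over 80 N) (contact force between oak and jig above 80 N).
It fails at once if the walnut bracket is moved by more than 25 mm (distance of walnut_center from where it was at the start of the episode above 0.025 m).
It fails at once if another bystander is moved by more than 25 mm (distance of any of comb, dish, screwdriver, sanding_block, screw_jar, glue from where it was at the start of the episode above 0.025 m).
It also fails if it takes over 48 s, if anything falls off the work surface, if the arm or the gripper's body presses on something with over 40 N, if the wrist force passes 120 N, or if a joint passes its speed limit or range.

### The arm

A 6-joint arm with a two-finger parallel gripper is mounted at the origin on the work surface. World frame = base frame: x ahead of the robot, y to its left, z up, the work surface at z = 0. Lengths are in m, angles in rad, forces in N, time in s.
With the tool pointing down it reaches from about 0.35 to 0.775 m from the base axis. Payload 7.3 kg.
Tool frame: the origin (TCP) lies midway between the tips of the shut fingers; the grasp point (between the pads) lies 19 mm behind it; y points along the fingers, x is the direction in which the jaws open and shut, and the axes are right-handed (so a half turn about y gives the same grasp; the last joint's range is limited). The gripper opens to 92 mm and grips with 3 to 60 N. Pads are 19 mm wide; open, the fingers measure 130 mm over their backs; the gripper's body (75 mm by 190 mm) begins 47 mm behind the grasp point.
Start: joints at [1.041, 0.342, 1.524, -0, 1.275, -0.146], TCP at [0.197, 0.487, 0.227] pointing down, gripper open.
Joint ranges: [-2.53, 2.53], [-0.77, 2.02], [0.04, 2.7], [-1, 4.14], [0.28, 2.66], [-3.11, 3.11]. Speed limits (rad/s): [2.57, 2.57, 3.14, 3.14, 3.14, 3.14].

### API

Orientations are given as [roll, pitch, yaw] about the fixed x, y, z axes, in that order (R = Rz(yaw) Ry(pitch) Rx(roll)).
In Python, from bench import sensors, cams, bot gives the robot as it stands. The module is installed in compiled form; this text tells all that it offers.
- The arm moves only by the shell command python3 -m creep 'ROWS' [OPENING] [FORCE]. ROWS is a JSON object of lists of equal length, an entry for each row: "slide": the shift along the tool's x, y, z in m, a list of three; "spin": the turn about the tool's y in degrees. A call has 1 to 12 rows; each row shifts and turns the commanded pose from where the row before left it, along the tool's axes as they then stand; what a row does not reach is not made up. A row lasts 1/12 s, in which the tool goes at most 41.7 mm and 7.16 degrees, less where a joint would pass 70% of its speed; a pose out of reach is approached as far as the arm can. A call is refused whole if a number of a shift passes 0.0417 or a number of a turn 7.16, either way. A call with a gripper value outside its range is refused whole. OPENING is the finger opening in m, from 0 to 0.0918, set as the call begins (- or left out, the last holds). The fingers move at their own pace and stop on an object; FORCE is the grip in N (left out, the last holds). Time passes only in rows, so rows that do not move let the fingers close. It gives the time, the measured TCP pose, the force and the opening at its end, in the units of the state.
- sensors.get_obs(): the state, without advancing time (a new reading comes with each control period).
- cams.get_image(name): name is "scene" or "top"; returns the picture (480x640x3 uint8, red, green, blue); there is no depth.
- cams.camera_model(name): a dict with "K" (3x3 intrinsics, pixels), "R" (3x3) and "t" (3): a world point X has camera coordinates R X + t. Camera axes: x right, y down, z forward; pixel columns grow to the right and rows downward; lengths in m; the calibration is good to about 2 mm. A picture is of the moment at which its call begins. camera_model takes no time and is no camera call.
- bot.close_job(): hands the job in, once; it reports no verdict.
The state is a dict: "time_s": time; "joint_pos": joint angles; "joint_velocities": joint speeds; "effort": joint torques, N m; "ee_pos": TCP position; "tool_rot": TCP orientation; "wrist_force": force on the tool from outside, world axes, zero at the start; "torque": the same for the moment, N m; "width": opening from 0.0 (shut) to 1.0 (fully open).
Only numpy, scipy, OpenCV 4.12 (cv2) and the standard library are available. Lean on these libraries where they do the work, as an engineer would, in place of code of your own. Each camera call takes 0.05 s, during which the arm holds its last target.

## Working session

There is one attempt and no reset: what is moved stays moved. The work goes in short steps, Python scripts to look and compute and a shell command to move; the robot and the scene stay as the last step left them, time stands still between calls to the robot, and variables do not carry over. Pictures are saved under pics/ and viewed, and the job is handed in when it is done.

```bash
mkdir -p pics; ls
python3 - <<'E'
from bench import sensors,cams
import cv2
o=sensors.get_obs()
for k,v in o.items(): print(k,v)
for n in("scene","top"):
    im=cams.get_image(n); cv2.imwrite(f"pics/{n}0.png",im[:,:,::-1]); m=cams.camera_model(n); print(n,m)
E
```

```text
pics
time_s 0.0
joint_pos [ 1.04099470e+00  3.42741130e-01  1.52502591e+00 -1.96871385e-05
  1.27538040e+00 -1.46006928e-01]
joint_velocities [ 0.0009998   0.00067523 -0.00083876  0.00117415  0.00097732  0.00075008]
effort [ 1.61944776e-03 -4.31245422e+01 -2.44222802e+01  7.18597183e-02
  5.59482677e-02 -2.06335158e-04]
ee_pos [0.19636249 0.48645636 0.2260323 ]
tool_rot [-1.57058875e+00  1.54098705e-03  1.18700753e+00]
wrist_force [-0.31938735 -0.42803085 -0.01673264]
torque [ 0.06785767  0.02072892 -0.08511395]
width 0.9994191187403649
scene {'K': array([[489.88934245,   0.        , 318.87373855],
       [  0.        , 489.88934245, 235.37265226],
       [  0.        ,   0.        ,   1.        ]]), 'R': array([[ 0.35256254,  0.93553542, -0.02175151],
       [ 0.52905112, -0.21844142, -0.81999284],
       [-0.77188378,  0.2775911 , -0.57196033]]), 't': array([-0.19828024, -0.2608049 ,  1.85733473])}
top {'K': array([[501.68474675,   0.        , 315.55573352],
       [  0.        , 501.68474675, 243.83209853],
       [  0.        ,   0.        ,   1.        ]]), 'R': array([[ 1.61633237e-04, -9.99890486e-01,  1.47983138e-02],
       [-9.88982504e-01, -2.35046432e-03, -1.48013787e-01],
       [ 1.48032360e-01, -1.46113495e-02, -9.88874577e-01]]), 't': array([-0.02731278,  0.55897332,  1.29436012])}
```

View pics/scene0.png

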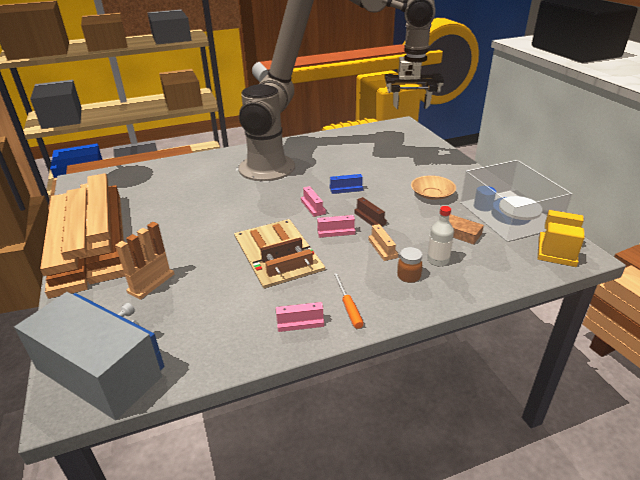

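View pics/top0.png

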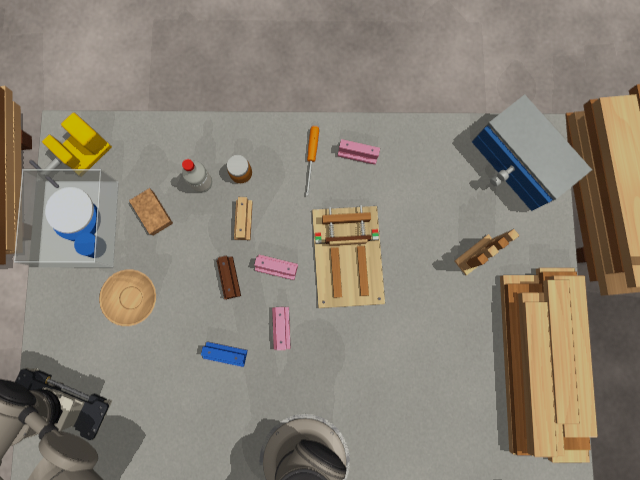

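The scene view shows the jig at about (280,252) and an oak-coloured T at (384,242). In the top view, the T-shaped candidates are:
- **Oak:** pale at (243,218), the only one that fits.
- **Walnut:** dark at (228,277).
- **Pink:** (276,267), (282,328) and (358,152).
- **Blue:** (224,354).

I'll confirm the oak one in an enlarged crop.

Run:
```python
import cv2,numpy as np
t=cv2.imread('pics/top0.png'); s=cv2.imread('pics/scene0.png')
a=cv2.resize(t[185:320,205:395],None,fx=4,fy=4,interpolation=cv2.INTER_CUBIC)
cv2.imwrite('pics/crop_top.png',a)
b=cv2.resize(s[190:295,225:425],None,fx=4,fy=4,interpolation=cv2.INTER_CUBIC)
cv2.imwrite('pics/crop_scene.png',b)
```

```text
(no output)
```

View pics/crop_top.png

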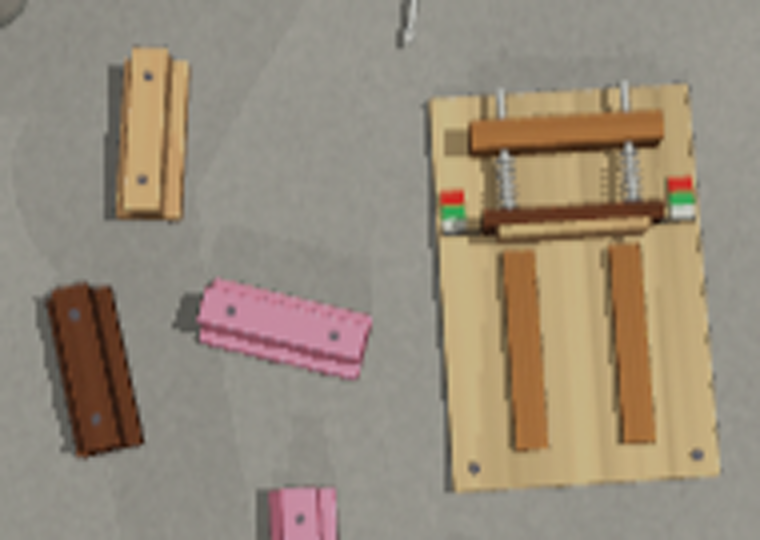

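View pics/crop_scene.png

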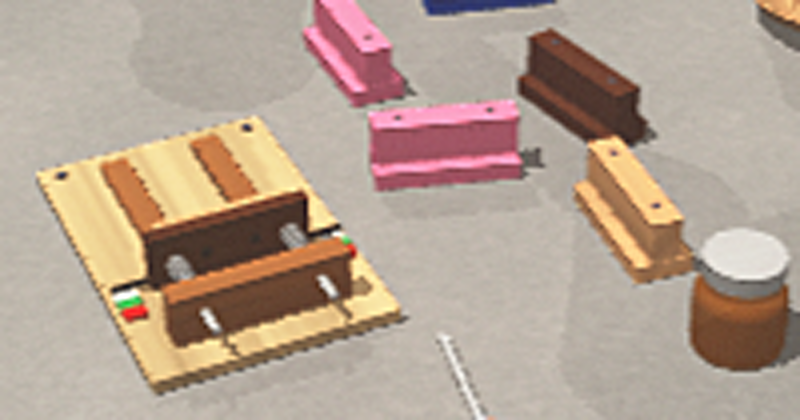

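Crop check: the piece at crop (148,130), top-view pixel (242,217), is pale oak with two dark dots, so it is the one meant. Next I'll measure its dots and rib, and the jig's corners and cheeks.

```bash
cat > h.py <<'E'
import numpy as np,cv2
from bench import cams
def ray(n,uv,z):
    m=cams.camera_model(n);R=np.array(m['R']);t=np.array(m['t'])
    d=R.T@np.linalg.inv(m['K'])@np.array([uv[0],uv[1],1.]);c=-R.T@t
    return c+d*(z-c[2])/d[2]
def proj(n,X):
    m=cams.camera_model(n);p=m['K']@(np.array(m['R'])@X+m['t']);return p[:2]/p[2]
def dots(n,im,x0,y0,x1,y1,k=3):
    g=im[y0:y1,x0:x1].max(2).astype(np.float32)
    bh=cv2.morphologyEx(g,cv2.MORPH_BLACKHAT,np.ones((5,5)))
    out=[]
    for i in range(k):
        _,v,_,p=cv2.minMaxLoc(bh)
        x,y=p;ys,xs=np.mgrid[max(y-2,0):y+3,max(x-2,0):x+3]
        ok=(ys<bh.shape[0])&(xs<bh.shape[1]);w=bh[ys[ok],xs[ok]]
        out.append(((w*xs[ok]).sum()/w.sum()+x0,(w*ys[ok]).sum()/w.sum()+y0,v))
        cv2.circle(bh,p,4,0,-1)
    return out
E
python3 - <<'E'
from h import *
t=cv2.imread('pics/top0.png');s=cv2.imread('pics/scene0.png')
print('oak dots');D=[]
for d in dots('top',t,235,197,249,240): print(np.round(d,2),ray('top',d,.05))
print('scene dots')
for d in dots('scene',s,370,225,398,252): print(np.round(d,2),ray('scene',d,.05))
hsv=cv2.cvtColor(t,cv2.COLOR_BGR2HSV)
# oak mask
m=((hsv[...,1]>60)&(hsv[...,0]>8)&(hsv[...,0]<28)).astype(np.uint8)
def blob(x,y,mm):
    n,l,st,c=cv2.connectedComponentsWithStats(mm,connectivity=4)
    return (l==l[y,x]).astype(np.uint8)
ob=blob(242,217,m); r=cv2.minAreaRect(cv2.findNonZero(ob)); print('oak blob',r,[ray('top',c,.03)[:2].round(4) for c in cv2.boxPoints(r)])
jb=blob(349,280,m); c=cv2.findContours(jb,0,1)[0][0]
r=cv2.minAreaRect(c);B=cv2.boxPoints(r);P=np.array([ray('top',q,.012) for q in B]);print('jig rect',B.round(1).tolist(),'\n',P.round(4),np.linalg.norm(np.diff(P,axis=0),axis=1),P.mean(0))
# cheeks
ch=((hsv[...,1]>130)&(hsv[...,0]>5)&(hsv[...,0]<16)).astype(np.uint8)
for p in((336,272),(363,270)):
    b=blob(p[0],p[1],ch);print(hsv[p[1],p[0]],b.sum());r=cv2.minAreaRect(cv2.findNonZero(b));P=np.array([ray('top',q,.022) for q in cv2.boxPoints(r)]);print(P.round(4).tolist(),P.mean(0),np.linalg.norm(np.diff(P,axis=0),axis=1))
# screws
print([ (np.round(d,2),ray('top',d,.012).round(4)) for d in dots('top',t,316,296,328,306,1)+dots('top',t,373,293,383,304,1)])
E
```

```text
oak dots
[241.59 203.58 108.  ] [0.66610078 0.17127372 0.05      ]
[240.09 229.49 107.  ] [0.5957675  0.17369118 0.05      ]
[246.41 210.9   86.  ] [0.64615881 0.15798578 0.05      ]
scene dots
[381.9  225.39 176.  ] [0.59226629 0.1856136  0.05      ]
[388.58 240.97 161.  ] [0.66905081 0.16763695 0.05      ]
[371.09 225.47 146.  ] [0.58065509 0.15651654 0.05      ]
oak blob ((242.8080291748047, 218.1477813720703), (16.87138557434082, 42.572654724121094), 3.012787342071533) [array([0.5735, 0.1942]), array([0.6905, 0.1909]), array([0.6882, 0.1452]), array([0.5712, 0.149 ])]
jig rect [[311.29998779296875, 209.1999969482422], [378.1000061035156, 204.8000030517578], [384.6000061035156, 303.6000061035156], [317.8999938964844, 308.0]] 
 [[ 0.6597 -0.0155  0.012 ]
 [ 0.6728 -0.1996  0.012 ]
 [ 0.402  -0.2123  0.012 ]
 [ 0.3901 -0.0334  0.012 ]] [0.18459991 0.27115379 0.17927852] [ 0.53114611 -0.11519679  0.012     ]
[ 14 163 160] 385
[[0.5505, -0.0659, 0.022], [0.5521, -0.0875, 0.022], [0.42, -0.096, 0.022], [0.4185, -0.0747, 0.022]] [ 0.48526483 -0.08102043  0.022     ] [0.02158459 0.13235608 0.0212749 ]
[ 15 163 158] 386
[[0.5562, -0.1375, 0.022], [0.558, -0.1591, 0.022], [0.4248, -0.1676, 0.022], [0.4231, -0.1463, 0.022]] [ 0.49051923 -0.15260602  0.022     ] [0.02170584 0.13340869 0.02139191]
[(array([316.54, 297.49, 115.  ]), array([ 0.418 , -0.0297,  0.012 ])), (array([378.7 , 298.25,  95.  ]), array([ 0.4161, -0.1966,  0.012 ]))]
```

Run:
```python
from h import *
t=cv2.imread('pics/top0.png');s=cv2.imread('pics/scene0.png')
A=[dots('top',t,237,199,246,208,1)[0],dots('top',t,236,225,245,234,1)[0]]
S=[dots('scene',s,384,237,394,246,1)[0],dots('scene',s,374,224,383,233,1)[0]]
def P(n):
    m=cams.camera_model(n);return np.array(m['K'])@np.c_[m['R'],m['t']]
def tri(a,b):
    X=cv2.triangulatePoints(P('top'),P('scene'),np.array(a[:2]).reshape(2,1),np.array(b[:2]).reshape(2,1));return (X[:3]/X[3]).ravel()
for a,b in zip(A,S): print(np.round(a,1),np.round(b,1),'tri',tri(a,b).round(4),'top',ray('top',a,.05).round(4),'scene',ray('scene',b,.05).round(4))
# jig screws
a=[dots('top',t,319,297,328,306,1)[0],dots('top',t,374,293,383,304,1)[0]]
b=[dots('scene',s,284,217,292,225,1)[0],dots('scene',s,236,229,245,238,1)[0]]
print(a,b)
for i in range(2):
  for j in range(2): print(i,j,tri(a[i],b[j]).round(4),ray('top',a[i],.012).round(4),ray('scene',b[j],.012).round(4))
print('glue',ray('top',(188,165),.17),'jar',ray('top',(237,162),.075),'walnut',ray('top',(226,277),.05))
R=np.array([.4854,-.1170,.012]);c,sn=np.cos(.067),np.sin(.067)
for x,y in((-65,25),(-65,-25),(70,25),(70,-25)):
  X=R+np.array([c*x-sn*y,sn*x+c*y,10])/1000; print(x,y,proj('top',X).round(1),proj('scene',X).round(1))
```

```text
[241.6 203.6 108. ] [388.6 241.  161. ] tri [0.6663 0.1706 0.0474] top [0.6661 0.1713 0.05  ] scene [0.6693 0.1676 0.05  ]
[240.1 229.5 107. ] [381.3 224.8 200. ] tri [0.5963 0.1767 0.056 ] top [0.5958 0.1737 0.05  ] scene [0.5888 0.1855 0.05  ]
[(np.float64(323.00727802037846), np.float64(301.59679767103347), 96.0), (np.float64(378.6950261780105), np.float64(298.2526178010471), 95.0)] [(np.float64(286.10520094562645), np.float64(221.4728132387707), 160.0), (np.float64(239.8739789964994), np.float64(233.585764294049), 173.0)]
0 0 [ 0.4068 -0.0485  0.0101] [ 0.4071 -0.047   0.012 ] [ 0.4091 -0.0507  0.012 ]
0 1 [ 0.3995 -0.1208 -0.0117] [ 0.4071 -0.047   0.012 ] [ 0.4191 -0.1994  0.012 ]
1 0 [ 0.4384 -0.1297  0.0556] [ 0.4161 -0.1966  0.012 ] [ 0.4091 -0.0507  0.012 ]
1 1 [ 0.416  -0.1979  0.0096] [ 0.4161 -0.1966  0.012 ] [ 0.4191 -0.1994  0.012 ]
glue [0.73462661 0.28828687 0.17      ] jar [0.77322948 0.18251032 0.075     ] walnut [0.46955784 0.20762242 0.05      ]
-65 25 [341.6 297. ] [272.6 223.5]
-65 -25 [360.3 295.8] [257.  227.6]
70 25 [337.9 247. ] [288.9 247. ]
70 -25 [356.3 245.8] [272.3 251.7]
```

```bash
python3 -m creep '{"slide":[[0,0,0],[0,0,0],[0,0,0],[-0.0225,0,-0.0335],[-0.0225,0,-0.0335],[-0.0225,0,-0.0335],[-0.0225,0,-0.0335],[-0.0225,0,-0.0335],[-0.0225,0,-0.0335],[-0.0225,0,-0.0335],[-0.0225,0,-0.0335],[-0.0225,0,-0.0335]],"spin":[-6.7,-6.7,-6.7,0,0,0,0,0,0,0,0,0]}' 0.065 40
```

```text
time_s: 1.1
ee_pos: [0.4924, 0.2729, 0.2264]
tool_rot: [-1.57, 0.0, 1.538]
wrist_force: [0.7, 0.4, -0.8]
width: 0.707
```

```bash
python3 -m creep '{"slide":[[-0.0193,0,-0.0284],[-0.0193,0,-0.0284],[-0.0193,0,-0.0284],[-0.0193,0,-0.0284],[-0.0193,0,-0.0284],[0,0.03,0],[0,0.03,0],[0,0.03,0],[0,0.02,0],[0,0,0]],"spin":[0,0,0,0,0,0,0,0,0,0]}'
python3 - <<'E'
from h import *
for n in('top','scene'):
    im=cams.get_image(n)[:,:,::-1]; cv2.imwrite(f'pics/{n}1.png',im)
t=cv2.imread('pics/top1.png');s=cv2.imread('pics/scene1.png')
a=cv2.resize(t[140:270,180:310],(520,520),interpolation=2);b=cv2.resize(s[150:280,330:400],(280,520),interpolation=2)
cv2.imwrite('pics/c1.png',np.hstack([a,b]))
E
```

```text
time_s: 1.93
ee_pos: [0.6268, 0.1727, 0.1109]
tool_rot: [-1.56, 0.002, 1.538]
wrist_force: [-0.7, -0.5, -0.2]
width: 0.712
```

View pics/c1.png

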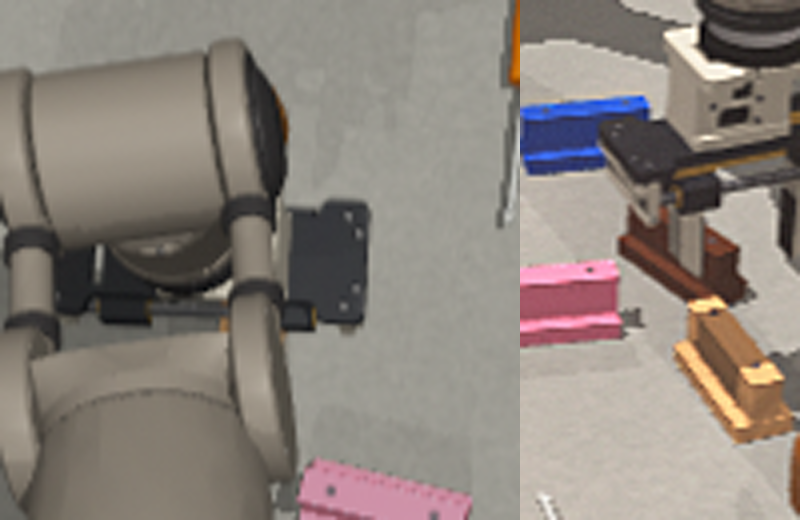

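The top view shows the arm covering the oak. The crop's right panel shows the fingers above and behind it, with the oak undisturbed at about (375,240). The pose agrees with the plan, so I'll go down.

```bash
python3 -m creep '{"slide":[[0,0.02,0],[0,0.02,0],[0,0.015,0],[0,0.01,0],[0,0,0],[0,0,0]],"spin":[0,0,0,0,0,0]}'
```

```text
time_s: 2.53
ee_pos: [0.6307, 0.1735, 0.053]
tool_rot: [-1.572, -0.0, 1.538]
wrist_force: [-0.0, -0.0, 0.1]
width: 0.706
```

```bash
python3 -m creep '{"slide":[[0,0.01,0],[0,0.01,0],[0,0.008,0],[0,0,0],[0,0,0]],"spin":[0,0,0,0,0]}'; python3 -m creep '{"slide":[[0,0,0],[0,0,0],[0,0,0],[0,0,0],[0,0,0],[0,0,0]],"spin":[0,0,0,0,0,0]}' 0 45
```

```text
time_s: 2.95
ee_pos: [0.6295, 0.1733, 0.0229]
tool_rot: [-1.569, 0.0, 1.538]
wrist_force: [-0.5, 0.7, 0.3]
width: 0.706
time_s: 3.45
ee_pos: [0.6301, 0.1734, 0.0239]
tool_rot: [-1.571, -0.0, 1.538]
wrist_force: [-0.3, -0.1, -0.1]
width: 0.324
```

```bash
python3 -m creep '{"slide":[[0,0,0],[0,0,0],[0,0,0],[0,0,0]],"spin":[0,0,0,0]}'; python3 -m creep '{"slide":[[0,-0.01,0],[0,-0.02,0],[0,-0.03,0],[0,-0.03,0],[0,-0.02,0],[0,0,0],[0,0,0]],"spin":[0,0,0,0,0,0,0]}'
python3 - <<'E'
from h import *
for n in('top','scene'):
    im=cams.get_image(n)[:,:,::-1]; cv2.imwrite(f'pics/{n}2.png',im)
s=cv2.imread('pics/scene2.png')
b=cv2.resize(s[130:280,310:460],(600,600),interpolation=2)
cv2.imwrite('pics/c2.png',b)
E
```

```text
time_s: 3.78
ee_pos: [0.63, 0.1732, 0.0239]
tool_rot: [-1.571, 0.0, 1.538]
wrist_force: [-0.3, -2.1, 1.4]
width: 0.257
time_s: 4.37
ee_pos: [0.6304, 0.1737, 0.135]
tool_rot: [-1.573, -0.001, 1.538]
wrist_force: [0.2, -0.1, -1.3]
width: 0.256
```

View pics/c2.png

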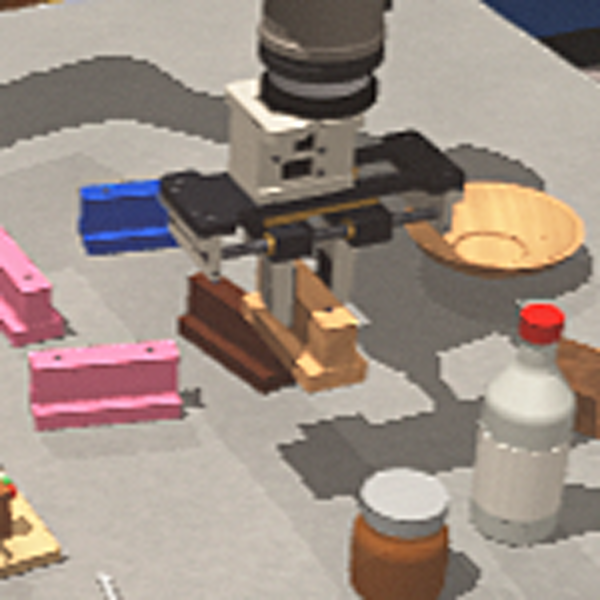

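The crop shows the oak held level between the fingers, with the walnut left behind it. The width of 0.256 is 23.5 mm, which matches the 24 mm rib. Now I'll carry it to above the channel.

```bash
python3 -m creep '{"slide":[[-0.014,0,0.0087],[-0.028,0,0.0174],[-0.028,0,0.0174],[-0.028,0,0.0174],[-0.028,0,0.0174],[-0.028,0,0.0174],[-0.028,0,0.0174],[-0.028,0,0.0174],[-0.028,0,0.0174],[-0.028,0,0.0174],[-0.014,0,0.0087],[0,0,0]],"spin":[-5.6,0,0,0,0,0,0,0,0,0,0,0]}'; python3 -m creep '{"slide":[[0,0,0],[0,0,0],[0,0,0]],"spin":[0,0,0]}'
```

```text
time_s: 5.47
ee_pos: [0.4707, -0.1187, 0.1322]
tool_rot: [-1.567, -0.001, 1.632]
wrist_force: [-0.4, -0.1, -1.1]
width: 0.257
time_s: 5.72
ee_pos: [0.4732, -0.1154, 0.1331]
tool_rot: [-1.57, -0.001, 1.637]
wrist_force: [-0.5, 0.2, -2.5]
width: 0.257
```

```bash
python3 -m creep '{"slide":[[-0.0022,0.02,0],[0,0.02,0],[0,0.02,0],[0,0.01,0],[0,0,0],[0,0,0],[0,0,0]],"spin":[0,0,0,0,0,0,0]}'
python3 - <<'E'
from h import *
for n in('top','scene'):
    im=cams.get_image(n)[:,:,::-1]; cv2.imwrite(f'pics/{n}3.png',im)
t=cv2.imread('pics/top3.png');s=cv2.imread('pics/scene3.png')
a=cv2.resize(t[195:320,300:400],(400,500),interpolation=2);b=cv2.resize(s[190:300,225:335],(400,500)[0:1]*1+(400,),interpolation=2) if 0 else cv2.resize(s[180:305,225:325],(400,500),interpolation=2)
cv2.imwrite('pics/c3.png',np.hstack([a,b]))
from bench import sensors;o=sensors.get_obs();print(o['ee_pos'],o['tool_rot'])
E
```

```text
time_s: 6.3
ee_pos: [0.474, -0.1183, 0.0643]
tool_rot: [-1.572, 0.0, 1.637]
wrist_force: [0.1, -0.3, -2.0]
width: 0.258
[ 0.47400302 -0.11861559  0.06462661] [-1.57259411e+00  7.82584198e-04  1.63615185e+00]
```

View pics/c3.png

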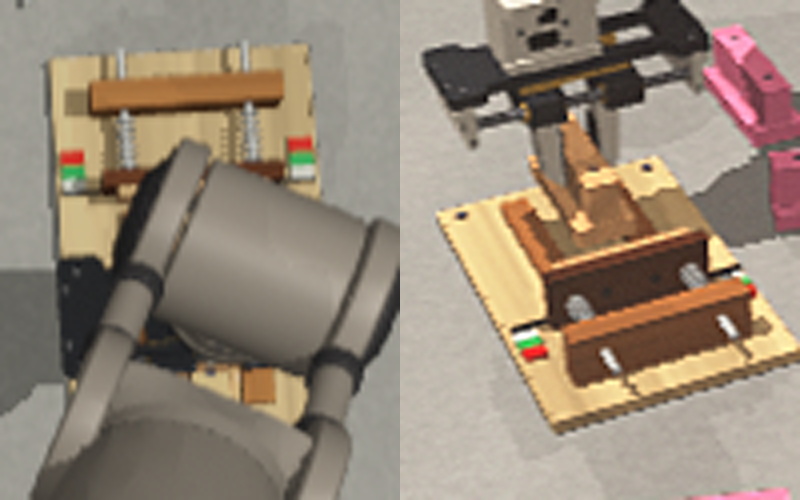

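Run:
```python
from h import *
s=cv2.imread('pics/scene3.png')
x0,y0,f=245,200,10
b=cv2.resize(s[y0:y0+60,x0:x0+60],(600,600),interpolation=cv2.INTER_CUBIC)
P=np.array([.474,-.1185,.0407]);yw=1.636-np.pi/2;c,sn=np.cos(yw),np.sin(yw)
def W(x,y,z,o=P): return o+np.array([c*x-sn*y,sn*x+c*y,z])/1000
def L(a,b_,col):
    p,q=[((proj('scene',v)-[x0,y0]+.5)*f).astype(int) for v in(a,b_)];cv2.line(b,tuple(map(int,p)),tuple(map(int,q)),col,1)
for y in(22,-22): L(W(-55,y,0),W(55,y,0),(255,0,0)); L(W(-55,y,16),W(55,y,16),(255,0,0))
for z in(0,16): L(W(55,22,z),W(55,-22,z),(255,0,0))
for y in(12,-12): L(W(-55,y,50),W(55,y,50),(0,0,255)); L(W(55,y,50),W(55,y,16),(0,0,255))
L(W(55,12,50),W(55,-12,50),(0,0,255))
o=np.array([.4854,-.117,.012])
for y in(25,-25): L(W(-65,y,10,o),W(70,y,10,o),(0,255,0))
cv2.imwrite('pics/c4.png',b)
```

```text
(no output)
```

View pics/c4.png

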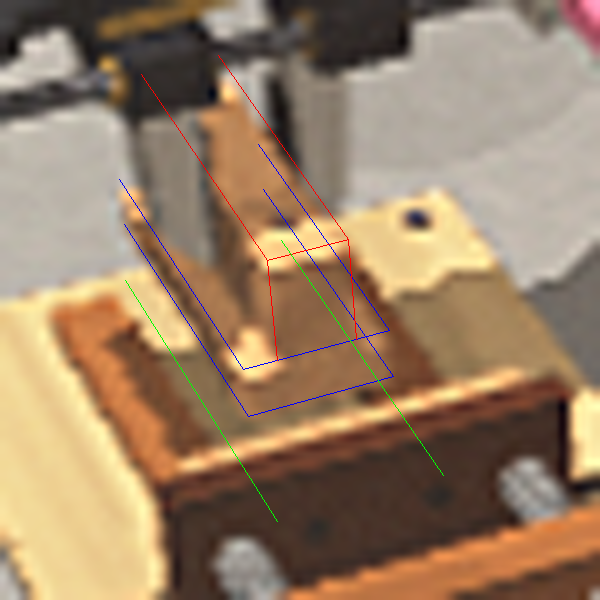

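```bash
cat > e.py <<'E'
from h import *
from scipy.ndimage import map_coordinates
def frame(P,yw):
    c,s=np.cos(yw),np.sin(yw)
    return lambda x,y,z: np.array(P)+np.array([c*x-s*y,s*x+c*y,z])/1000
def edge(im,n,W,x0,x1,y,z,r=5,N=25):
    """mean |gradient| profile vs shift d (mm) of the line in body y"""
    ds=np.arange(-10,10.01,.25);g=im.astype(float)
    prof=np.array([[map_coordinates(g[...,k],np.array([proj(n,W(x,y+d,z))[::-1] for x in np.linspace(x0,x1,N)]).T,order=1).mean() for k in range(3)] for d in ds])
    G=np.abs(np.gradient(prof,axis=0)).sum(1)
    pk=[i for i in range(1,len(ds)-1) if G[i]>=G[i-1] and G[i]>=G[i+1] and G[i]>.3*G.max()]
    return [(ds[i],round(G[i],1)) for i in pk]
E
python3 - <<'E'
from e import *
s=cv2.imread('pics/scene3.png');s0=cv2.imread('pics/scene0.png');t0=cv2.imread('pics/top0.png')
J=frame([.4854,-.117,.012],.066)
for nm,y in(('L out',45.5),('L in',25),('R in',-25),('R out',-45.5)):
    print(nm,'scene',edge(s0,'scene',J,-58,20,y,10),'top',edge(t0,'top',J,-58,62,y,10))
print('board edges scene', edge(s0,'scene',J,-80,60,90,0),edge(s0,'scene',J,-80,60,-90,0),'top',edge(t0,'top',J,-80,30,90,0),edge(t0,'top',J,-80,60,-90,0))
B=frame([.474,-.1185,.0407],.0655)
print('flangeL top',edge(s,'scene',B,15,50,22,16),edge(s,'scene',B,-48,0,22,16))
print('flangeL bot',edge(s,'scene',B,15,52,22,0))
print('ribL top',edge(s,'scene',B,25,52,12,50),'ribR top',edge(s,'scene',B,15,52,-12,50))
E
```

```text
Traceback (most recent call last):
  File "e.py", line 9, in edge
    prof=np.array([[map_coordinates(g[...,k],np.array([proj(n,W(x,y+d,z))[::-1] for x in np.linspace(x0,x1,N)]).T,order=1).mean() for k in range(3)] for d in ds])
                                                       ~~~~^^^^^^^^^^^^^^
  File "h.py", line 8, in proj
    m=cams.camera_model(n);p=m['K']@(np.array(m['R'])@X+m['t']);return p[:2]/p[2]
ValueError: time passes only in moves, steps and waits
```

```bash
sed -i 's/^from bench import cams/from bench import cams\nimport functools\ncm=functools.lru_cache(None)(cams.camera_model)/; s/m=cams.camera_model(n)/m=cm(n)/' h.py
cat > e2.py <<'E'
from e import *
s=cv2.imread('pics/scene3.png');s0=cv2.imread('pics/scene0.png');t0=cv2.imread('pics/top0.png')
J=frame([.4854,-.117,.012],.066)
for nm,y in(('L out',45.5),('L in',25),('R in',-25),('R out',-45.5)):
    print(nm,'scene',edge(s0,'scene',J,-58,20,y,10),'top',edge(t0,'top',J,-58,62,y,10))
print('board edges scene', edge(s0,'scene',J,-80,60,90,0),edge(s0,'scene',J,-80,60,-90,0),'top',edge(t0,'top',J,-80,30,90,0),edge(t0,'top',J,-80,60,-90,0))
B=frame([.474,-.1185,.0407],.0655)
print('flangeL top',edge(s,'scene',B,15,50,22,16),edge(s,'scene',B,-48,0,22,16))
print('flangeL bot',edge(s,'scene',B,15,52,22,0))
print('ribL top',edge(s,'scene',B,25,52,12,50),'ribR top',edge(s,'scene',B,15,52,-12,50))
E
python3 e2.py
```

```text
L out scene [(np.float64(-2.5), np.float64(11.7))] top [(np.float64(0.0), np.float64(7.8)), (np.float64(5.75), np.float64(13.7))]
L in scene [(np.float64(-7.75), np.float64(17.4)), (np.float64(-2.5), np.float64(5.5))] top [(np.float64(-1.25), np.float64(10.9))]
R in scene [(np.float64(-3.75), np.float64(13.6))] top [(np.float64(-1.5), np.float64(9.0)), (np.float64(1.5), np.float64(9.4)), (np.float64(4.75), np.float64(12.4))]
R out scene [(np.float64(-8.25), np.float64(18.2))] top [(np.float64(-2.5), np.float64(11.4))]
board edges scene [(np.float64(-4.75), np.float64(6.2))] [(np.float64(-7.75), np.float64(11.0)), (np.float64(-4.0), np.float64(14.7))] top [(np.float64(-1.25), np.float64(18.9)), (np.float64(3.75), np.float64(11.6))] [(np.float64(0.25), np.float64(5.6)), (np.float64(2.5), np.float64(2.5))]
flangeL top [(np.float64(4.75), np.float64(17.2))] [(np.float64(-4.25), np.float64(2.4)), (np.float64(2.25), np.float64(6.0)), (np.float64(6.0), np.float64(2.5)), (np.float64(8.5), np.float64(5.3)), (np.float64(9.0), np.float64(5.2))]
flangeL bot [(np.float64(-2.0), np.float64(2.2)), (np.float64(5.0), np.float64(6.0))]
ribL top [(np.float64(-9.75), np.float64(4.1)), (np.float64(-4.0), np.float64(3.5)), (np.float64(-3.0), np.float64(3.6)), (np.float64(-1.25), np.float64(2.7)), (np.float64(2.75), np.float64(3.4)), (np.float64(4.5), np.float64(3.6)), (np.float64(7.25), np.float64(2.5)), (np.float64(8.25), np.float64(2.4)), (np.float64(9.25), np.float64(2.4))] ribR top [(np.float64(-2.0), np.float64(11.7))]
```

```bash
cat > e3.py <<'E'
from e import *
s=cv2.imread('pics/scene3.png')
B=frame([.474,-.1185,.0407],.0655)
for a,b in((20,52),(-50,-15)):
  print('flange -22 top',edge(s,'scene',B,a,b,-22,16),'bot',edge(s,'scene',B,a,b,-22,0))
print('rib -12',edge(s,'scene',B,15,52,-12,50),'rib+12',edge(s,'scene',B,15,52,12,50))
J=frame([.4854,-.117,.012],.066)
print('now cheek -25',edge(s,'scene',J,-55,30,-25,10),'-45.5',edge(s,'scene',J,-55,20,-45.5,10))
x0,y0,f=245,200,10
b=cv2.resize(s[y0:y0+60,x0:x0+60],(600,600),interpolation=cv2.INTER_CUBIC)
def L(p,q,col):
    p,q=[((proj('scene',v)-[x0,y0]+.5)*f) for v in(p,q)];cv2.line(b,tuple(map(int,p)),tuple(map(int,q)),col,1)
for d,col in((0,(0,0,255)),(-3,(255,0,0))):
  L(B(15,-22+d,16),B(55,-22+d,16),col);L(B(10,-12+d,50),B(55,-12+d,50),col);L(B(10,12+d,50),B(55,12+d,50),col)
  L(J(-60,-25+d,10),J(40,-25+d,10),col)
cv2.imwrite('pics/c5.png',b)
E
python3 e3.py
```

```text
flange -22 top [(np.float64(-6.75), np.float64(12.7)), (np.float64(-2.0), np.float64(11.1)), (np.float64(4.5), np.float64(4.6)), (np.float64(9.5), np.float64(9.8))] bot [(np.float64(4.5), np.float64(10.7))]
flange -22 top [(np.float64(-6.0), np.float64(9.1)), (np.float64(-3.0), np.float64(4.1)), (np.float64(2.25), np.float64(6.2))] bot [(np.float64(0.0), np.float64(16.5)), (np.float64(5.0), np.float64(7.7))]
rib -12 [(np.float64(-2.0), np.float64(11.7))] rib+12 [(np.float64(-4.25), np.float64(4.7)), (np.float64(-1.25), np.float64(3.2)), (np.float64(1.75), np.float64(3.3)), (np.float64(2.25), np.float64(3.3))]
now cheek -25 [(np.float64(-4.75), np.float64(9.2)), (np.float64(-3.75), np.float64(8.7)), (np.float64(9.5), np.float64(7.2))] -45.5 [(np.float64(-8.25), np.float64(19.0)), (np.float64(5.0), np.float64(6.4)), (np.float64(6.0), np.float64(6.4))]
```

View pics/c5.png

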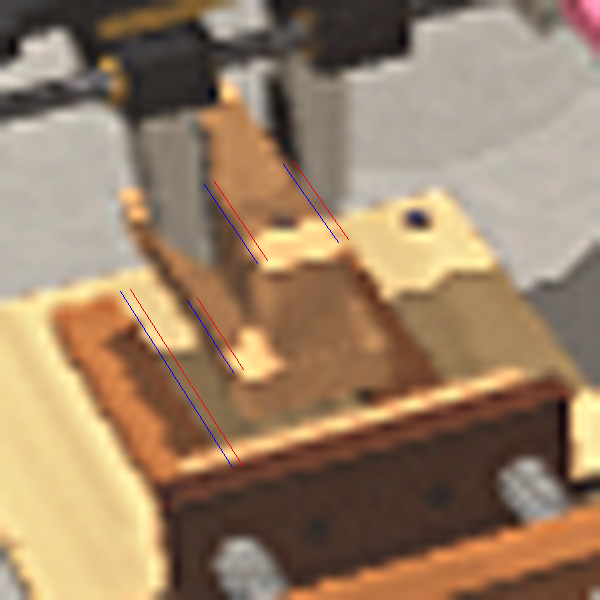

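The red and blue edge overlays show the oak rib about 2 mm off its model line and the channel cheek about 3.7 mm off, both the same way. So the oak sits about 0.8 mm to the +y side of the channel centre. I'll correct that and go down slowly.

```bash
python3 -m creep '{"slide":[[-0.0008,0.007,0],[0,0.007,0],[0,0.006,0],[0,0.003,0],[0,0,0],[0,0,0]],"spin":[0,0,0,0,0,0]}'; python3 -m creep '{"slide":[[0,0.001,0],[0,0.001,0],[0,0.001,0],[0,0.001,0],[0,0,0],[0,0,0]],"spin":[0,0,0,0,0,0]}'
```

```text
time_s: 6.9
ee_pos: [0.4731, -0.1194, 0.0404]
tool_rot: [-1.57, -0.0, 1.635]
wrist_force: [-0.1, 0.9, -1.3]
width: 0.26
time_s: 7.4
ee_pos: [0.4733, -0.1194, 0.0367]
tool_rot: [-1.571, -0.0, 1.636]
wrist_force: [-0.7, 0.6, -0.4]
width: 0.256
```

```bash
python3 -m creep '{"slide":[[0,0.0005,0],[0,0.0005,0],[0,0,0],[0,0,0]],"spin":[0,0,0,0]}'; python3 -m creep '{"slide":[[0,0.0005,0],[0,0.0005,0],[0,0,0],[0,0,0]],"spin":[0,0,0,0]}'
```

```text
time_s: 7.73
ee_pos: [0.4733, -0.1195, 0.0359]
tool_rot: [-1.571, -0.0, 1.636]
wrist_force: [-0.5, -0.4, 0.2]
width: 0.26
time_s: 8.07
ee_pos: [0.4734, -0.1195, 0.0358]
tool_rot: [-1.571, 0.0, 1.636]
wrist_force: [-3.7, 1.7, 12.5]
width: 0.256
```

```bash
python3 -m creep '{"slide":[[0,-0.0006,0],[0,0,0],[0,0,0]],"spin":[0,0,0]}'
python3 - <<'E'
from h import *
for n in('top','scene'):
    im=cams.get_image(n)[:,:,::-1]; cv2.imwrite(f'pics/{n}4.png',im)
s=cv2.imread('pics/scene4.png')
cv2.imwrite('pics/c6.png',cv2.resize(s[190:280,235:325],(600,600),interpolation=2))
E
```

```text
time_s: 8.32
ee_pos: [0.4733, -0.1195, 0.0358]
tool_rot: [-1.571, 0.0, 1.636]
wrist_force: [-2.8, 0.1, 8.1]
width: 0.258
```

View pics/c6.png

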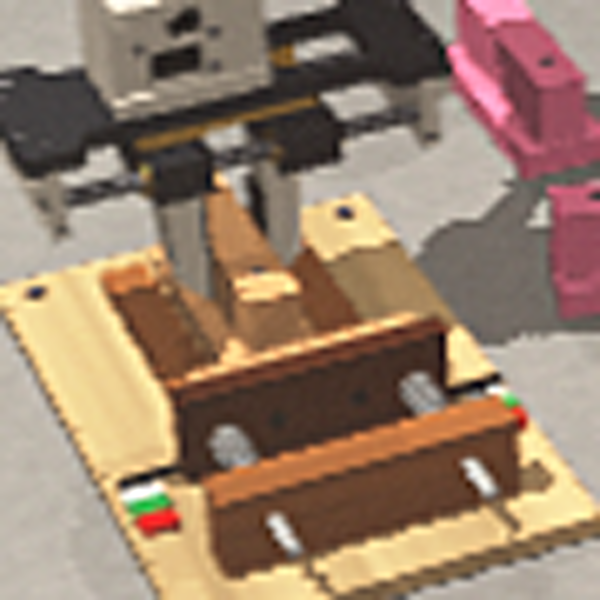

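The crop shows the oak seated between the cheeks with its end short of the fence. The pointers are still at the white. I'll ease the down-force, then slide towards the fence along tool −z.

```bash
python3 -m creep '{"slide":[[0,-0.0006,0],[0,0,0],[0,0,-0.002],[0,0,-0.003],[0,0,-0.004],[0,0,-0.004],[0,0,-0.004],[0,0,-0.004],[0,0,-0.002],[0,0,-0.001],[0,0,0],[0,0,0]],"spin":[0,0,0,0,0,0,0,0,0,0,0,0]}'
```

```text
time_s: 9.42
ee_pos: [0.4975, -0.1179, 0.0359]
tool_rot: [-1.571, -0.0, 1.636]
wrist_force: [-2.2, 0.1, 1.8]
width: 0.259
```

```bash
python3 -m creep '{"slide":[[0,0,-0.001],[0,0,-0.002],[0,0,-0.002],[0,0,-0.002],[0,0,-0.001],[0,0,0],[0,0,0]],"spin":[0,0,0,0,0,0,0]}';python3 -m creep '{"slide":[[0,0,-0.001],[0,0,-0.001],[0,0,-0.001],[0,0,-0.001],[0,0,0],[0,0,0]],"spin":[0,0,0,0,0,0]}'
```

```text
time_s: 10.0
ee_pos: [0.5056, -0.1174, 0.0359]
tool_rot: [-1.572, 0.0, 1.636]
wrist_force: [0.2, -0.1, 1.2]
width: 0.259
time_s: 10.5
ee_pos: [0.5087, -0.1171, 0.0358]
tool_rot: [-1.57, -0.0, 1.636]
wrist_force: [-5.2, -0.7, 3.6]
width: 0.258
```

```bash
python3 -m creep '{"slide":[[0,0,-0.001],[0,0,-0.001],[0,0,-0.001],[0,0,-0.001],[0,0,0],[0,0,0]],"spin":[0,0,0,0,0,0]}';python3 -m creep '{"slide":[[0,0,-0.001],[0,0,-0.001],[0,0,-0.001],[0,0,-0.001],[0,0,0],[0,0,0]],"spin":[0,0,0,0,0,0]}'
python3 - <<'E'
from h import *
for n in('top','scene'):
    im=cams.get_image(n)[:,:,::-1]; cv2.imwrite(f'pics/{n}5.png',im)
s=cv2.imread('pics/scene5.png');t=cv2.imread('pics/top5.png')
cv2.imwrite('pics/c7.png',np.hstack([cv2.resize(s[215:285,240:330],(450,350),interpolation=2),cv2.resize(t[205:275,300:370],(350,350),interpolation=2)]))
E
```

```text
time_s: 11.0
ee_pos: [0.5118, -0.1169, 0.0359]
tool_rot: [-1.568, -0.001, 1.636]
wrist_force: [-8.3, -1.7, 7.0]
width: 0.258
time_s: 11.5
ee_pos: [0.5149, -0.1167, 0.0359]
tool_rot: [-1.566, -0.001, 1.636]
wrist_force: [-11.9, -3.2, 8.1]
width: 0.26
```

View pics/c7.png

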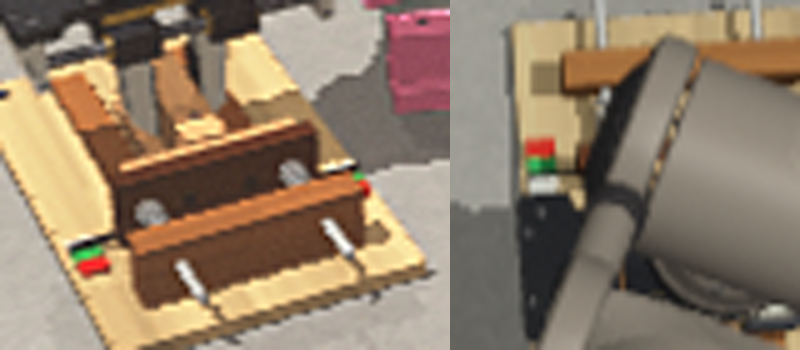

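The crop shows the black pointer leaving the white and nearing the green; the scale patch is at crop (88,245). Push is about 9 mm so far, so I'll continue gently to about 14 mm.

```bash
python3 -m creep '{"slide":[[-0.0005,0,-0.001],[0,0,-0.001],[0,0,-0.001],[0,0,-0.001],[0,0,0],[0,0,0]],"spin":[0,0,0,0,0,0]}';python3 -m creep '{"slide":[[0,0,-0.001],[0,0,-0.001],[0,0,-0.0005],[0,0,0],[0,0,0],[0,0,0]],"spin":[0,0,0,0,0,0]}'
python3 - <<'E'
from h import *
for n in('top','scene'):
    im=cams.get_image(n)[:,:,::-1]; cv2.imwrite(f'pics/{n}6.png',im)
s=cv2.imread('pics/scene6.png');t=cv2.imread('pics/top6.png');t0=cv2.imread('pics/top0.png')
cv2.imwrite('pics/c8.png',np.hstack([cv2.resize(s[215:285,240:330],(450,350),interpolation=2),cv2.resize(t[225:255,305:335],(350,350),interpolation=2)]))
E
```

```text
time_s: 12.1
ee_pos: [0.5177, -0.1165, 0.0359]
tool_rot: [-1.564, -0.002, 1.636]
wrist_force: [-16.5, -1.3, 13.1]
width: 0.258
time_s: 12.6
ee_pos: [0.5196, -0.1164, 0.0359]
tool_rot: [-1.563, -0.002, 1.636]
wrist_force: [-19.0, -1.8, 14.6]
width: 0.256
```

View pics/c8.png

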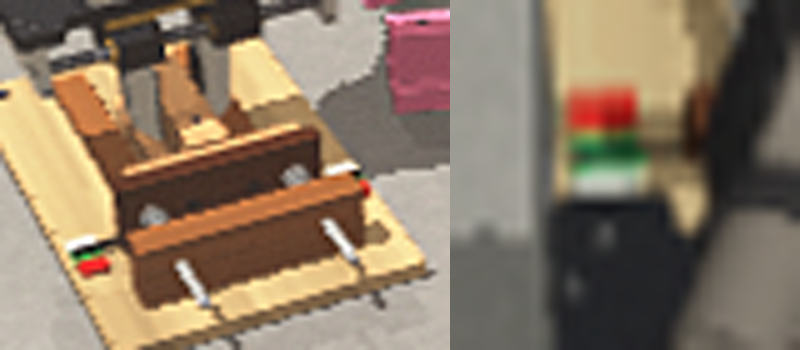

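The right panel (top view) shows the black pointer across the middle of the green at crop (605,145), between red and white. I'll put numbers on it using the pointer profile and the fence's shift in the scene view.

Run:
```python
from h import *
from e import frame
J=frame([.4861,-.1183,.012],.066)
t0=cv2.imread('pics/top0.png');t6=cv2.imread('pics/top6.png');s0=cv2.imread('pics/scene0.png');s6=cv2.imread('pics/scene6.png')
for y in range(232,244): print(y,t0[y,316:320].mean(0).round(),t6[y,316:320].mean(0).round(), 'x_jig@z12 %.1f'%((ray('top',(318,y),.02)[0]-.4861)*1000))
# fence top edge & block tracking in scene (fence bar dark face)
a=s0[232:256,262:305]
p0=np.float32([[[305,239]],[[262,250]],[[300,240]]])
g0=cv2.cvtColor(s0,6);g6=cv2.cvtColor(s6,6)
X=[J(75,y,46) for y in(60,-60)];X2=[J(89,y,46) for y in(60,-60)]
print([proj('scene',v).round(1).tolist() for v in X+X2])
q=cv2.goodFeaturesToTrack(g0[225:262,255:315],30,.02,3)+np.float32([255,225])
n,st,er=cv2.calcOpticalFlowPyrLK(g0,g6,q.astype(np.float32),None,winSize=(9,9))
for i in range(len(q)):
    if st[i]: print(q[i,0],(n[i]-q[i])[0].round(1),er[i].round(0))
from bench import sensors;o=sensors.get_obs();print(o['ee_pos'],o['wrist_force'],o['torque'],o['joint_velocities'].round(4))
```

```text
232 [ 98. 135. 197.] [104. 144. 205.] x_jig@z12 108.7
233 [ 52.  71. 198.] [ 56.  76. 206.] x_jig@z12 105.9
234 [ 37.  46. 199.] [ 34.  43. 188.] x_jig@z12 103.2
235 [ 35.  46. 199.] [ 30.  38. 174.] x_jig@z12 100.4
236 [ 72. 141. 142.] [ 58. 115. 122.] x_jig@z12 97.7
237 [ 83. 161.  55.] [57. 98. 46.] x_jig@z12 94.9
238 [ 83. 161.  56.] [57. 92. 47.] x_jig@z12 92.2
239 [114. 165. 102.] [125. 169. 118.] x_jig@z12 89.4
240 [151. 170. 156.] [183. 200. 190.] x_jig@z12 86.7
241 [154. 164. 164.] [137. 146. 145.] x_jig@z12 83.9
242 [129. 138. 139.] [37. 35. 34.] x_jig@z12 81.2
243 [78. 86. 89.] [38. 36. 35.] x_jig@z12 78.5
[[300.0, 234.7], [259.5, 245.7], [301.9, 237.2], [261.2, 248.5]]
[303. 246.] [ 10.7 -12.6] [74.]
[305. 259.] [0.2 0.1] [6.]
[260. 258.] [1.6 3.3] [17.]
[300. 238.] [16.8 -8.4] [74.]
[296. 251.] [ 8.3 -3.4] [24.]
[313. 255.] [ 0.1 -0.1] [4.]
[309. 247.] [ 37.7 -38.8] [78.]
[288. 237.] [29.9 -7.5] [70.]
[261. 248.] [-24.3 -38.7] [31.]
[266. 244.] [21.6 -9.4] [24.]
[313. 259.] [0.2 0. ] [7.]
[268. 254.] [1.6 2.8] [11.]
[268. 260.] [-0.3  0.5] [25.]
[281. 240.] [-17.2  18.9] [58.]
[298. 246.] [ 16.6 -12.7] [50.]
[273. 258.] [-0.9  0.5] [20.]
[258. 232.] [ 83.  -29.7] [77.]
[273. 227.] [-33.1  -7.4] [56.]
[283. 229.] [30.9 26.4] [42.]
[260. 235.] [ 65.8 -78.6] [48.]
[281. 226.] [52.1 -8.6] [59.]
[278. 236.] [-14.1  -1.2] [37.]
[260. 254.] [ -9.1 -14.8] [54.]
[262. 238.] [ 34.3 -66.7] [54.]
[277. 258.] [0.  0.1] [8.]
[261. 227.] [-23.1  10. ] [26.]
[ 0.5196359  -0.11635597  0.03589297] [-17.38978078  -2.29810395  14.34981651] [-0.39708965  2.58248949 -0.09826154] [-0.0005 -0.001  -0.0009  0.0013 -0.0012 -0.0008]
```

```bash
python3 -m creep '{"slide":[[0,0,0],[0,0,0],[0,0,0],[0,0,0],[0,0,0],[0,0,0],[0,0,0],[0,0,0],[0,0,0],[0,0,0],[0,0,0],[0,0,0]],"spin":[0,0,0,0,0,0,0,0,0,0,0,0]}';python3 -m creep '{"slide":[[0,0,0],[0,0,0],[0,0,0],[0,0,0],[0,0,0],[0,0,0]],"spin":[0,0,0,0,0,0]}'
python3 - <<'E'
from h import *
for n in('top','scene'):
    im=cams.get_image(n)[:,:,::-1]; cv2.imwrite(f'pics/{n}7.png',im)
s=cv2.imread('pics/scene7.png');t=cv2.imread('pics/top7.png')
cv2.imwrite('pics/c9.png',np.hstack([cv2.resize(s[205:275,240:310],(500,500),interpolation=2),cv2.resize(t[228:248,310:322],(300,500),interpolation=2)]))
E
```

```text
time_s: 13.7
ee_pos: [0.5196, -0.1164, 0.0359]
tool_rot: [-1.563, -0.002, 1.636]
wrist_force: [-18.2, -1.6, 14.9]
width: 0.257
time_s: 14.2
ee_pos: [0.5196, -0.1164, 0.0359]
tool_rot: [-1.563, -0.002, 1.636]
wrist_force: [-17.6, -1.7, 14.3]
width: 0.256
```

View pics/c9.png

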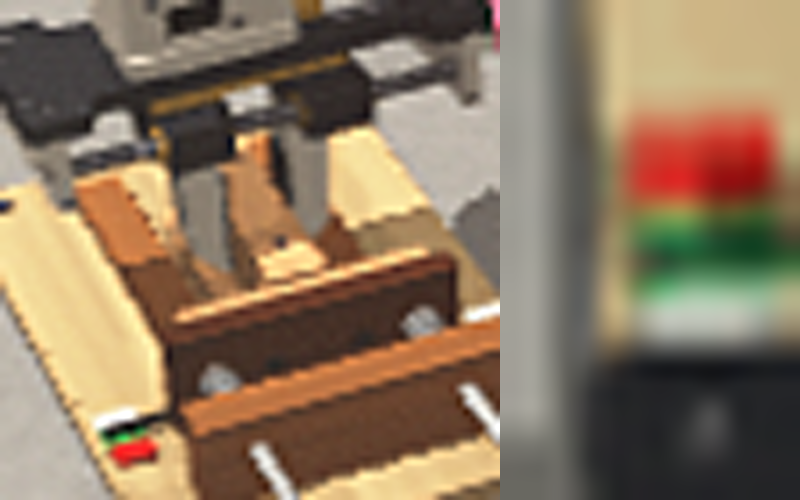

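The crop shows the pointers in the green in both views: crop (125,432) in the scene panel and (710,240) in the top panel. The oak lies between the cheeks with its end at the fence, and the push is steady.

```bash
python3 -c "
from bench import bot
print(bot.close_job())"
```

```text
the job is handed in; nothing more can be done
None
```

I laid the oak bracket in the jig's channel by a slow lowering, pressed it against the fence, and handed the job in at about 14 s with the arm still holding it there. The hand-in gave no verdict.

**Last checks:**
- **Pointers:** in the green in both views. They read about 14–15 mm in the top view and looked nearer the white side in the scene view, where raised pointers appear displaced. The fence's travel estimated from the arm's motion also came to about 14 mm.
- **Push:** steady for 1.6 s before I handed it in. The wrist read about 17.6 N along the channel, more than the roughly 11–12 N the spring should give. I put the rest down to friction, because the wrist also read about 14 N upward from pressing the bracket onto the channel floor. I could not measure the fence force directly.
- **Flat and square:** the tool tilted 0.008 rad under the load, and its heading matches the channel's within the measurement. I did not measure the bracket's own tilt. Sideways force was about 2 N.
- **Other objects:** I did not measure the walnut bracket or the other bystanders again at the end. Nothing on the way suggested contact with them.

**Disagreements:** the two cameras differed by about 3–4 mm on absolute positions. I centred the bracket by comparing it with the channel in the same picture. One of the scene-view dot readings on the oak was wrong, and I left it out.

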